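Fish the dropped padlock out of the label rack with the telescopic hook

TASK

The brass padlock has dropped into one of the narrow gaps of the label rack, too deep for fingers. Take the telescopic hook from its stand, feel lightly for the bottom of the gap with it, catch the padlock by its shackle and lift it out, then lower it into the grey tray without dropping it and hang the hook back upright in the fork of its stand. Press only gently on rack, tray and lock, move the padlock with the hook alone (never with the fingers), and leave the two small boxes in the rack and the stack of cups where they are.

Things in the scene. Friction and masses are not known exactly. Their poses are not given: they have to be found in the camera images.
- rack: Grey sheet-steel label rack fixed to the desk, 155 (x) x 148 (y) mm; origin centre of underside, x from its open front to its back wall. Floor plate 3 mm. Walls 2.5 mm thick along x form 3 gaps 46 mm wide, 150 long, middles at y = -48.5, 0, 48.5 mm; wall tops 88 mm above the desk; front lip 17 mm high. One gap holds the padlock, the others a small box each, in any order.
- padlock: Brass padlock lying flat in its gap, shackle to the rack's front; 0.10 to 0.20 kg. Origin: middle of the underside of the brass body, 34 (x) x 36 x 24 (z) mm. Closed steel shackle on the -x side: 6 mm round bar, its axis 12 mm up (9 mm of air below), opening 17 mm wide (y) from x = -17 to -47.5 mm, end of the bow at x = -53.5 mm.
- padlock_center (a point): Middle of the padlock's brass body, 12 mm above its underside; axes as padlock.
- hook_grip (a point): Middle of the black handle of the telescopic hook, which hangs upright in its stand at the start; z up. Handle 26 (x) x 18 (y) x 68 (z) mm with flat sides: grip across y. The whole hook is one rigid thing, 0.12 kg.
- hook_collar (a point): Centre of the underside of the hook's steel collar (26 mm across, 5 thick), on the hook's axis, 40 mm below the middle of the handle; axes as hook_grip. The collar rests on the fork of the stand.
- hook_sleeve (a point): Lower end of the hook's sleeve (8 mm thick), on the axis, 100 mm below the middle of the handle; axes as hook_grip. From it a 4 mm steel wire stands out, drawn to a length not measured: its lowest point is 32 to 61 mm below this point, locked. There it bends into a foot along -x, 18 mm from axis to end, slightly rising: the tip's top is 7.2 mm above the lowest point.
- stand_fork (a point): Seat of the hook's collar: on the fork's upper face, 140 mm above the desk, at the hook's axis. The slot (14 mm wide) is open along -x of this point, prongs 24 mm long with lips 4 mm high at their ends; the post is 36 mm off along +x and ends 5 mm above the fork. To take the hook out lift it 8 mm, then draw it 45 mm along -x. The stand does not move.
- tray: Shallow grey plastic tray, 150 (x) x 110 (y) x 18 (z) mm, walls and floor 4 to 5 mm thick, fixed to the desk. Origin: centre of its underside.
- box_a: Small brown carton 105 x 66 x 35 mm standing on its long edge in a gap of the rack (loose).
- box_b: Small white carton 85 x 56 x 29 mm standing on its long edge in a gap of the rack (loose).
- cup_stack_b: Stack of white cups, 92 mm across and 123 mm high, standing (loose). Origin: centre of its underside.

How it is judged:
By the outcome, as a careful person would: the job done as asked, in the order asked, and still so for the second after the job is handed in, with the robot touching nothing.
It also fails if it takes over 61 s, if anything falls off the work surface, if the arm or the gripper's body presses on something with over 40 N, if the wrist force passes 120 N, or if a joint passes its speed limit or range.

ROBOT

A 7-joint arm with a two-finger parallel gripper is mounted at the origin on a cart in front of the work surface, level with it; the furniture and walls round the work are solid. World frame = base frame: x ahead of the robot, y to its left, z up, the work surface at z = 0. Lengths are in m, angles in rad, forces in N, time in s.
With the tool pointing down it reaches from about 0.4 to 0.85 m from the base axis. Payload 10.4 kg.
Tool frame: the origin (TCP) lies on the front face of the gripper's body, between the roots of the fingers; the fingertips stand 73 mm ahead of it and the grasp point (between the pads) lies 54 mm ahead of it; z points along the fingers, y is the line along which they close (so a half turn about z gives the same grasp; the last joint's range is limited). The gripper opens to 85 mm and grips with 20 to 120 N. Pads are 22 mm wide; open, the fingers measure 114 mm over their backs; the gripper's body (76 mm by 85 mm) begins 54 mm behind the grasp point. The pads swing forward as they close: fully open they stand 13 mm farther back than shut.
Start: joints at [-1.159, 0.332, -0.065, 1.46, 0.022, 1.35, -0.088], TCP at [0.263, 0.567, 0.304] pointing down, gripper open.
Joint ranges: [-2.6, 2.6], [-0.5, 2.12], [-1.47, 1.34], [0.16, 2.42], [-1.27, 4.41], [0.06, 2.06], [-2.6, 2.6]. Speed limits (rad/s): [2.22, 2.22, 2.79, 2.79, 3.14, 3.14, 3.14].

INTERFACE

Orientations are given as a unit quaternion [x, y, z, w].
In Python, from workcell import manip gives the robot as it stands.
- The arm moves only by the shell command python3 -m jog 'ROWS' [FORCE]. ROWS is JSON, a list of rows, each an object with "grip": the gripper command: -1 is fully open, 1 is shut, values between are in proportion; "slide": the shift along the tool's x, y, z in cm, a list of three; "yaw": the turn about the tool's z in rad. A call has 1 to 8 rows; each row shifts and turns the commanded pose from where the row before left it, along the tool's axes as they then stand; what a row does not reach is not made up. A row lasts 1/10 s, in which the tool goes at most 50 mm and 8.59 degrees, less where a joint would pass 70% of its speed; a pose out of reach is approached as far as the arm can. A call with a gripper value outside its range is refused whole. The fingers move at their own pace and stop on an object; FORCE is the grip in N (left out, the last holds). Time passes only in rows, so rows that do not move let the fingers close. It gives the time, the measured TCP pose, the force, the opening and the grip force at its end, in the units of the state.
- manip.get_obs(): the state, without advancing time (a new reading comes with each control period).
- manip.camera(name): name is "scene" or "top" or "wrist"; returns the picture (480x640x3 uint8, blue, green, red); there is no depth.
- manip.calibration(name): a dict with "vfov" (degrees; the focal length in pixels is half the picture's height over the tangent of half this angle, whatever the lens; pixels are square), "cx", "cy" (the principal point, pixels), "k1" (the pictures are not rectified: a ray, as slopes to the right and down, at radius r is drawn at 1 + k1 r^2 times it, then the intrinsics apply), "camera_from_world" (4x4, takes a point from world to camera coordinates). Camera axes: x right, y down, z forward; pixel columns grow to the right and rows downward; lengths in m; the calibration is good to about 2 mm. A picture is of the moment at which its call begins: read the wrist's pose just before it. calibration takes no time and is no camera call; for the wrist camera it gives the pose at the moment of the call.
- manip.hand_in(): hands the job in; it is judged then, once.
Trained networks look in the newest picture that a camera, given by its name, has taken for a name from the list of things; names that differ only in an ending like _2 or _b are one class to them, and where a whole thing is asked for, a point or a joint stands for the part that bears it (a point fixed in the world has none). Each returns a list of dicts, best first, with "conf" (0 to 1); they miss things now and then, are a little off and sometimes report something else, mostly with a low value. They report only what shows in the picture. A call takes as long as a camera call.
- manip.masks_of(thing, camera): "region" (480x640 bool, what is visible of it) and "centre" ([column, row] in pixels, amid what is visible of it).
The state is a dict: "clock": time; "joint_pos": joint angles; "joint_velocities": joint speeds; "tau": joint torques, N m; "position": TCP position; "ee_rot": TCP orientation; "ft_force": force on the tool from outside, world axes, zero at the start; "torque": the same for the moment, N m; "grip_width": opening from 0.0 (shut) to 1.0 (fully open); "grasp_force": force on a finger pad.
Only numpy, scipy, OpenCV 4.12 (cv2) and the standard library are available. Lean on these libraries where they do the work, as an engineer would, in place of code of your own. Each camera call takes 0.05 s, during which the arm holds its last target. There are 200 camera calls.

## Working session

There is one attempt and no reset: what is moved stays moved. The work goes in short steps, Python scripts to look and compute and a shell command to move; the robot and the scene stay as the last step left them, time stands still between calls to the robot, and variables do not carry over. Pictures are saved under pics/ and viewed, at most 10 in all, crops included, and the job is handed in when it is done.

```bash
mkdir -p pics; ls; cat > h.py <<'E'
import numpy as np, cv2
from workcell import manip
from scipy.spatial.transform import Rotation as R
def K(c):
    f=240/np.tan(np.radians(c["vfov"])/2); return f
def ray(c,uv):
    f=K(c); d=np.array([(uv[0]-c["cx"])/f,(uv[1]-c["cy"])/f]); s=d.copy()
    for _ in range(30): s=d/(1+c["k1"]*(s@s))
    T=np.array(c["camera_from_world"]); 
    o=-T[:3,:3].T@T[:3,3]; v=T[:3,:3].T@np.array([s[0],s[1],1]); return o,v
def atz(c,uv,z):
    o,v=ray(c,uv); return o+v*(z-o[2])/v[2]
def proj(c,p):
    T=np.array(c["camera_from_world"]); q=T[:3,:3]@np.array(p)+T[:3,3]; s=q[:2]/q[2]
    s=s*(1+c["k1"]*(s@s)); return np.array([c["cx"],c["cy"]])+K(c)*s
def tri(l):
    A=np.zeros((3,3));b=np.zeros(3)
    for c,uv in l:
        o,v=ray(c,uv); v=v/np.linalg.norm(v); P=np.eye(3)-np.outer(v,v); A+=P;b+=P@o
    return np.linalg.solve(A,b)
E
python3 - <<'E'
from h import *
np.set_printoptions(precision=3,suppress=True)
o=manip.get_obs(); print(o["clock"],o["position"],o["ee_rot"],o["ft_force"],o["grip_width"])
ims={}
for n in ["scene","top"]:
    im=manip.camera(n); cv2.imwrite(f"pics/{n}.png",im); c=manip.calibration(n)
    T=np.array(c["camera_from_world"]); print(n,-T[:3,:3].T@T[:3,3],c["vfov"],c["k1"])
    for t in ["rack","padlock","hook_grip","hook_collar","hook_sleeve","stand_fork","tray","box_a","box_b","cup_stack_b"]:
        for m in manip.masks_of(t,n)[:2]:
            r=m["region"]; ys,xs=np.nonzero(r)
            print(n,t,round(m["conf"],2),np.round(m["centre"]),xs.min(),xs.max(),ys.min(),ys.max(),r.sum())
print(manip.get_obs()["clock"])
E
```

```text
pics
0.0 [0.263 0.567 0.303] [ 0.216  0.976 -0.001 -0.   ] [-0.028  0.392 -0.244] 1.0016262781949137
scene [-0.305 -0.589  0.988] 49.0731696570986 0.01894651707745898
scene rack 0.72 [291. 238.] 250 329 201 277 3945
scene hook_grip 0.58 [199. 188.] 191 204 173 216 325
scene hook_collar 0.76 [201. 192.] 191 205 175 229 292
scene hook_sleeve 0.64 [200. 190.] 190 205 173 229 350
scene stand_fork 0.73 [209. 234.] 191 221 190 246 681
scene tray 0.64 [364. 317.] 330 403 287 348 2538
scene box_a 0.79 [287. 231.] 277 306 217 242 249
scene box_b 0.79 [287. 231.] 277 306 217 242 249
scene cup_stack_b 0.86 [418. 332.] 399 443 306 367 2097
top [ 0.344 -0.11   1.395] 47.249141285657 -0.03985431061330733
top padlock 0.79 [254. 237.] 248 261 226 253 255
top hook_grip 0.53 [169. 261.] 160 183 252 267 185
top hook_collar 0.7 [168. 261.] 160 184 252 271 207
top hook_sleeve 0.45 [171. 260.] 160 183 252 267 189
top stand_fork 0.31 [266. 231.] 237 311 196 268 3262
top tray 0.67 [390. 279.] 361 414 243 309 2542
top box_a 0.77 [295. 230.] 287 302 214 250 445
top box_a 0.57 [276. 229.] 266 285 205 250 631
top box_b 0.77 [295. 230.] 287 302 214 250 445
top box_b 0.57 [276. 229.] 266 285 205 250 631
1.1
```

```bash
python3 - <<'E'
import cv2
a=cv2.imread("pics/top.png")[180:330,140:440]; cv2.imwrite("pics/top_c.png",cv2.resize(a,(800,400),interpolation=cv2.INTER_CUBIC))
a=cv2.imread("pics/scene.png")[150:375,170:470]; cv2.imwrite("pics/scene_c.png",cv2.resize(a,(800,600),interpolation=cv2.INTER_CUBIC))
E
```

```text
(no output)
```

View pics/top_c.png

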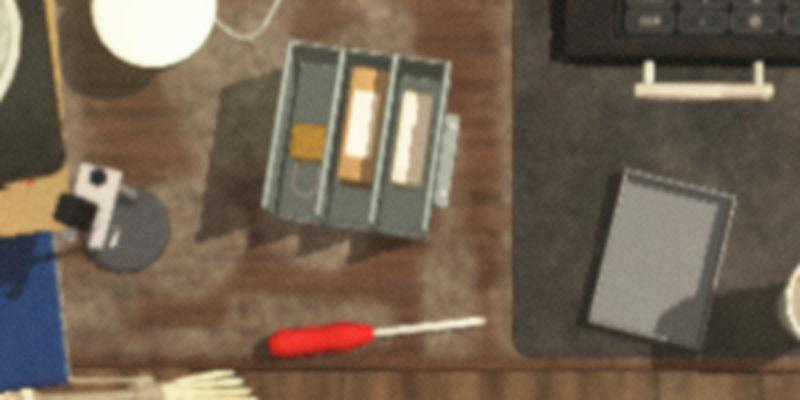

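View pics/scene_c.png

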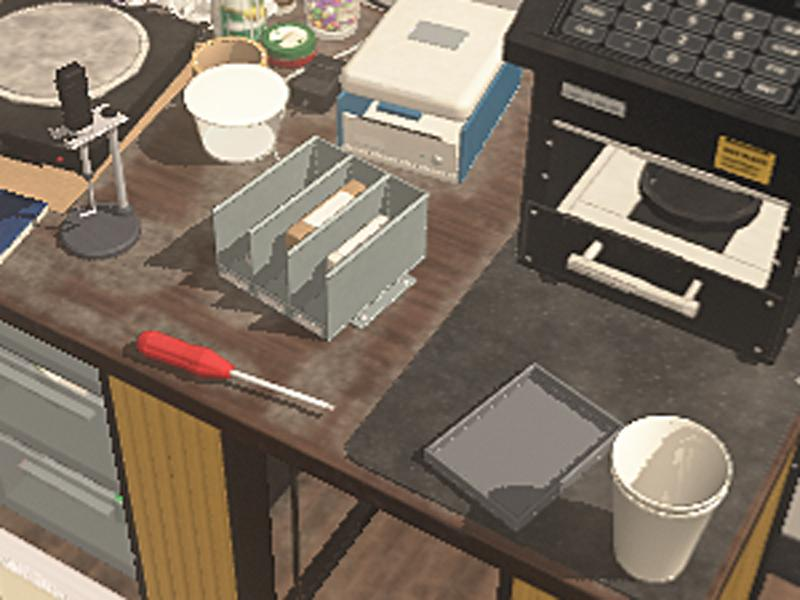

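```bash
python3 - <<'E'
from h import *
np.set_printoptions(precision=3,suppress=True)
ct=manip.calibration("top"); cs=manip.calibration("scene"); cw=manip.calibration("wrist")
t=lambda u,v:(u/2.66667+140,v/2.66667+180); s=lambda u,v:(u/2.66667+170,v/2.66667+150)
print("rack top",[atz(ct,t(*p),.088)[:2] for p in [(265,207),(290,42),(450,62),(428,237)]])
print("rack sc",[atz(cs,s(*p),.088)[:2] for p in [(217,210),(316,138),(428,197),(328,283)]])
print("tray top",[atz(ct,t(*p),.018)[:2] for p in [(588,325),(625,170),(735,197),(702,348)]])
print("tray sc",[atz(cs,s(*p),.018)[:2] for p in [(426,453),(533,366),(624,432),(516,526)]])
print("post", tri([(ct,t(97,177)),(cs,s(118,112))]))
print("handle top", tri([(ct,t(70,205)),(cs,s(70,68))]), atz(ct,t(97,177),.145))
print("fork pl top",[atz(ct,t(*p),.14)[:2] for p in [(83,163),(122,172),(108,248),(90,245)]])
print("fork pl sc",[atz(cs,s(*p),.14)[:2] for p in [(65,140),(103,105),(128,118),(92,148)]])
print("cup",atz(cs,s(672,425),.123))
T=np.array(cw["camera_from_world"]); o=-T[:3,:3].T@T[:3,3]
ob=manip.get_obs(); Rt=R.from_quat(ob["ee_rot"]).as_matrix(); print("tool axes",Rt)
print("cam in tool",Rt.T@(o-ob["position"]),"axes",Rt.T@T[:3,:3].T,cw["vfov"])
E
```

```text
rack top [array([0.492, 0.076]), array([0.644, 0.057]), array([ 0.626, -0.09 ]), array([ 0.466, -0.071])]
rack sc [array([0.498, 0.074]), array([0.644, 0.054]), array([ 0.623, -0.092]), array([ 0.469, -0.074])]
tray top [array([ 0.391, -0.22 ]), array([ 0.538, -0.256]), array([ 0.513, -0.36 ]), array([ 0.37 , -0.327])]
tray sc [array([ 0.394, -0.223]), array([ 0.536, -0.257]), array([ 0.507, -0.362]), array([ 0.366, -0.326])]
post [0.515 0.21  0.142]
handle top [0.478 0.218 0.214] [0.511 0.213 0.145]
fork pl top [array([0.524, 0.227]), array([0.516, 0.193]), array([0.45 , 0.203]), array([0.453, 0.218])]
fork pl sc [array([0.458, 0.221]), array([0.521, 0.226]), array([0.517, 0.192]), array([0.462, 0.191])]
cup [ 0.446 -0.417  0.123]
tool axes [[-0.907  0.421  0.   ]
 [ 0.421  0.907  0.   ]
 [ 0.     0.    -1.   ]]
cam in tool [ 0.067  0.001 -0.07 ] axes [[ 0.    -0.965 -0.263]
 [ 1.     0.001 -0.001]
 [ 0.001 -0.263  0.965]] 60.73830565255395
```

```bash
python3 -m jog '[{"grip":-1,"slide":[0,0,-2.4],"yaw":-0.127},{"grip":-1,"slide":[0,0,-2.4],"yaw":-0.127},{"grip":-1,"slide":[0,0,-2.2],"yaw":-0.127}]' 40 && python3 -m jog '[{"grip":-1,"slide":[-2,-4,0],"yaw":0},{"grip":-1,"slide":[-2,-4,0],"yaw":0},{"grip":-1,"slide":[-2,-4,0],"yaw":0},{"grip":-1,"slide":[-2,-4,0],"yaw":0},{"grip":-1,"slide":[-2,-4,0],"yaw":0},{"grip":-1,"slide":[-2,-4,0],"yaw":0},{"grip":-1,"slide":[-2,-4,0],"yaw":0},{"grip":-1,"slide":[-2,-4,0],"yaw":0}]' && python3 -m jog '[{"grip":-1,"slide":[-1,-2,0],"yaw":0},{"grip":-1,"slide":[0,0,0],"yaw":0},{"grip":-1,"slide":[0,0,0],"yaw":0}]'
cat >> h.py <<'E'
np.set_printoptions(precision=4,suppress=True)
def snap(name,things):
    im=manip.camera("wrist"); c=manip.calibration("wrist"); cv2.imwrite(f"pics/{name}.png",im)
    import pickle; pickle.dump(c,open(f"pics/{name}.pkl","wb"))
    o=manip.get_obs(); Rt=R.from_quat(o["ee_rot"]).as_matrix()
    print("t",o["clock"],"pos",np.array(o["position"]),"toolx",np.degrees(np.arctan2(Rt[1,0],Rt[0,0])),"F",np.array(o["ft_force"]))
    for t in things:
        for m in manip.masks_of(t,"wrist")[:2]:
            ys,xs=np.nonzero(m["region"]); print(t,round(m["conf"],2),np.round(m["centre"]),xs.min(),xs.max(),ys.min(),ys.max(),len(xs))
    return c
E
python3 -c "
from h import *
snap('w1',['hook_grip','stand_fork'])"
```

```text
clock: 1.4
position: [0.2632, 0.5668, 0.375]
ee_rot: [0.024, 1.0, 0.0, 0.0]
ft_force: [0.7, -0.1, -1.1]
grip_width: 1.002
grasp_force: 0.0
clock: 2.2
position: [0.4062, 0.2369, 0.3742]
ee_rot: [0.027, 1.0, 0.0, 0.0]
ft_force: [0.9, -0.4, -1.0]
grip_width: 1.001
grasp_force: 0.0
clock: 2.5
position: [0.4146, 0.2184, 0.3741]
ee_rot: [0.027, 1.0, 0.0, 0.0]
ft_force: [-0.3, -0.3, 1.1]
grip_width: 1.002
grasp_force: 0.0
t 2.55 pos [0.4143 0.2191 0.374 ] toolx 176.98016977229588 F [-0.834   0.1395 -0.2133]
hook_grip 0.72 [112. 328.] 97 127 296 355 1373
hook_grip 0.67 [330. 316.] 314 349 243 358 2454
stand_fork 0.9 [321. 254.] 289 363 216 344 4798
stand_fork 0.41 [168. 296.] 165 181 288 307 148
```

View pics/w1.png

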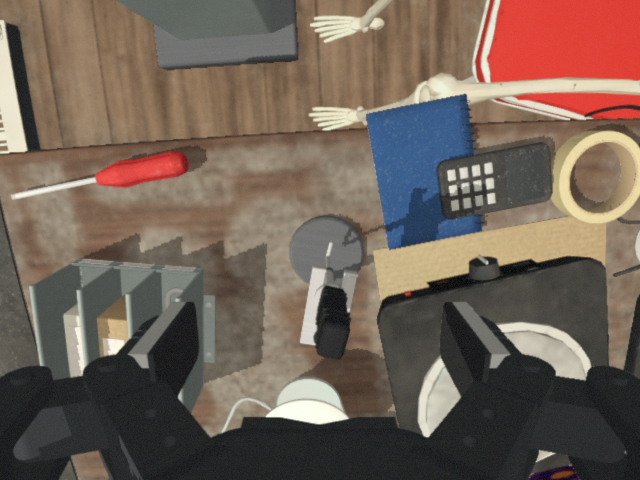

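```bash
python3 -c "
import cv2
a=cv2.imread('pics/w1.png')[230:380,240:430]; a=cv2.convertScaleAbs(a,alpha=1.8,beta=20); cv2.imwrite('pics/w1c.png',cv2.resize(a,None,fx=4,fy=4,interpolation=cv2.INTER_CUBIC))"
```

```text
(no output)
```

View pics/w1c.png

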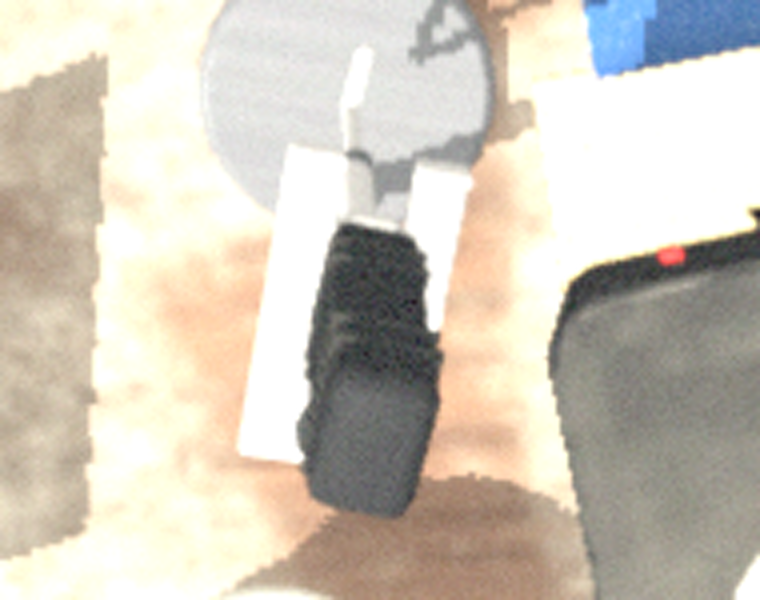

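```bash
python3 - <<'E'
from h import *
import pickle
c=pickle.load(open("pics/w1.pkl","rb")); w=lambda u,v:(u/4+240,v/4+230)
def yaw(a,b): return np.degrees(np.arctan2(b[1]-a[1],b[0]-a[0]))
L=[atz(c,w(*p),.14) for p in [(290,147),(240,455),(472,180),(438,330)]]
print("fork",[x[:2] for x in L],yaw(L[0],L[1]),yaw(L[2],L[3]))
H=[atz(c,w(*p),.214) for p in [(328,365),(440,385),(405,517),(310,495)]]
print("handle top",[x[:2] for x in H],np.mean(H,0),yaw(H[0],H[3]),yaw(H[1],H[2]))
print("collar front",atz(c,w(380,222),.14))
s=atz(c,w(358,155),.08); print("sleeve end",s)
for l in (.032,.045,.061):
    print(l,"bend",atz(c,w(351,106),.08-l),"tip",atz(c,w(366,50),.08-l+.006))
E
```

```text
fork [array([0.4518, 0.213 ]), array([0.5188, 0.1988]), array([0.4606, 0.2485]), array([0.4925, 0.2407])] -11.9699616045095 -13.569611283798707
handle top [array([0.4624, 0.2194]), array([0.4667, 0.2366]), array([0.4897, 0.2303]), array([0.4849, 0.2154])] [0.4759 0.2254 0.214 ] -10.015184915935464 -15.235794971221038
collar front [0.4685 0.23   0.14  ]
sleeve end [0.4751 0.2268 0.08  ]
0.032 bend [0.4731 0.2259 0.048 ] tip [0.4569 0.2302 0.054 ]
0.045 bend [0.4772 0.226  0.035 ] tip [0.4605 0.2305 0.041 ]
0.061 bend [0.4823 0.2261 0.019 ] tip [0.465  0.2307 0.025 ]
```

```bash
python3 -m jog '[{"grip":-1,"slide":[0,0,0],"yaw":0.083},{"grip":-1,"slide":[0,0,0],"yaw":0.083},{"grip":-1,"slide":[-2,0.7,2.5],"yaw":0},{"grip":-1,"slide":[-2,0.7,2.5],"yaw":0},{"grip":-1,"slide":[-2,0.6,2.4],"yaw":0},{"grip":-1,"slide":[0,0,0],"yaw":0},{"grip":-1,"slide":[0,0,0],"yaw":0}]'
python3 -c "
from h import *
c=snap('w2',['hook_grip'])
print(proj(c,[.476,.2255,.214]))
a=cv2.imread('pics/w2.png')[180:,160:480]; a=cv2.convertScaleAbs(a,alpha=1.8,beta=20); cv2.imwrite('pics/w2c.png',cv2.resize(a,None,fx=2,fy=2,interpolation=cv2.INTER_CUBIC))"
```

```text
clock: 3.35
position: [0.4772, 0.2255, 0.2995]
ee_rot: [0.109, 0.994, -0.0, -0.001]
ft_force: [-1.0, -0.6, 0.6]
grip_width: 1.0
grasp_force: 0.0
t 3.4 pos [0.4772 0.2256 0.3004] toolx 167.4838794523155 F [-1.0839  1.6086  0.7049]
hook_grip 0.57 [316. 276.] 295 339 195 324 3940
[316.4022 293.723 ]
```

View pics/w2c.png

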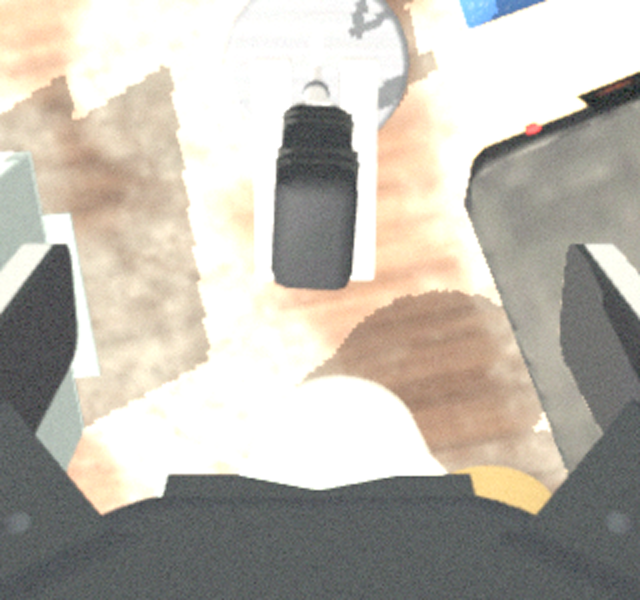

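```bash
python3 -m jog '[{"grip":-0.2,"slide":[0,0,2.2],"yaw":0},{"grip":-0.2,"slide":[0,0,2.2],"yaw":0},{"grip":-0.2,"slide":[0,0,2.2],"yaw":0},{"grip":0,"slide":[0,0,0],"yaw":0},{"grip":1,"slide":[0,0,0],"yaw":0},{"grip":1,"slide":[0,0,0],"yaw":0},{"grip":1,"slide":[0,0,0],"yaw":0},{"grip":1,"slide":[0,0,0],"yaw":0}]' 60;  python3 -m jog '[{"grip":1,"slide":[0,0,0],"yaw":0},{"grip":1,"slide":[0,0,0],"yaw":0}]'
```

```text
clock: 4.25
position: [0.4782, 0.2251, 0.2358]
ee_rot: [0.11, 0.994, 0.001, 0.001]
ft_force: [-3.2, -1.1, 7.8]
grip_width: 0.203
grasp_force: 58.9
clock: 4.45
position: [0.4782, 0.2252, 0.2358]
ee_rot: [0.11, 0.994, 0.001, 0.001]
ft_force: [-1.7, 0.2, 7.2]
grip_width: 0.2
grasp_force: 58.9
```

```bash
python3 -m jog '[{"grip":1,"slide":[0,0,-0.6],"yaw":0},{"grip":1,"slide":[0,0,-0.8],"yaw":0},{"grip":1,"slide":[0,0,0],"yaw":0},{"grip":1,"slide":[1.7,0,0],"yaw":0},{"grip":1,"slide":[1.7,0,0],"yaw":0},{"grip":1,"slide":[1.7,0,0],"yaw":0}]' && python3 -m jog '[{"grip":1,"slide":[0,0,-3],"yaw":0},{"grip":1,"slide":[0,0,-3],"yaw":0},{"grip":1,"slide":[0,0,-3],"yaw":0},{"grip":1,"slide":[-1.2,-3.6,0],"yaw":-0.024},{"grip":1,"slide":[-1.2,-3.6,0],"yaw":-0.024},{"grip":1,"slide":[-1.2,-3.6,0],"yaw":-0.024},{"grip":1,"slide":[-1.2,-3.6,0],"yaw":-0.024},{"grip":1,"slide":[0,0,0],"yaw":0}]'
python3 -m jog '[{"grip":1,"slide":[0,0,0],"yaw":0}]'
python3 - <<'E'
from h import *
ct=manip.calibration("top"); t=lambda u,v:(u/2.66667+140,v/2.66667+180)
print("body top",[atz(ct,t(*p),.027)[:2] for p in [(293,125),(326,125),(324,162),(291,160)]],"bow",atz(ct,t(304,197),.018))
c=snap('w3',['padlock','hook_sleeve','rack'])
print(proj(c,[.53,.045,.027]))
a=cv2.imread('pics/w3.png')[120:420,40:440]; a=cv2.convertScaleAbs(a,alpha=1.5,beta=10); cv2.imwrite('pics/w3c.png',cv2.resize(a,None,fx=2,fy=2,interpolation=cv2.INTER_CUBIC))
E
```

```text
clock: 5.05
position: [0.4272, 0.2359, 0.2479]
ee_rot: [0.11, 0.994, -0.0, -0.0]
ft_force: [0.6, 0.8, -0.8]
grip_width: 0.207
grasp_force: 58.5
clock: 5.85
position: [0.4492, 0.0804, 0.3383]
ee_rot: [0.065, 0.998, -0.0, 0.0]
ft_force: [-0.1, -0.4, -0.4]
grip_width: 0.202
grasp_force: 59.0
clock: 5.95
position: [0.4486, 0.0851, 0.3381]
ee_rot: [0.063, 0.998, 0.0, 0.0]
ft_force: [-1.1, -0.6, -1.6]
grip_width: 0.205
grasp_force: 59.0
body top [array([0.5777, 0.0597]), array([0.5779, 0.0284]), array([0.5424, 0.0296]), array([0.5441, 0.0608])] bow [0.5101 0.0488 0.018 ]
t 6.0 pos [0.4484 0.0861 0.338 ] toolx 172.91150052084546 F [ 0.9432  0.6983 -0.9612]
padlock 0.72 [287. 270.] 280 299 265 286 204
hook_sleeve 0.49 [190. 314.] 175 205 281 342 1477
rack 0.77 [208. 269.] 144 310 241 416 9024
[287.2656 287.4026]
```

View pics/w3c.png

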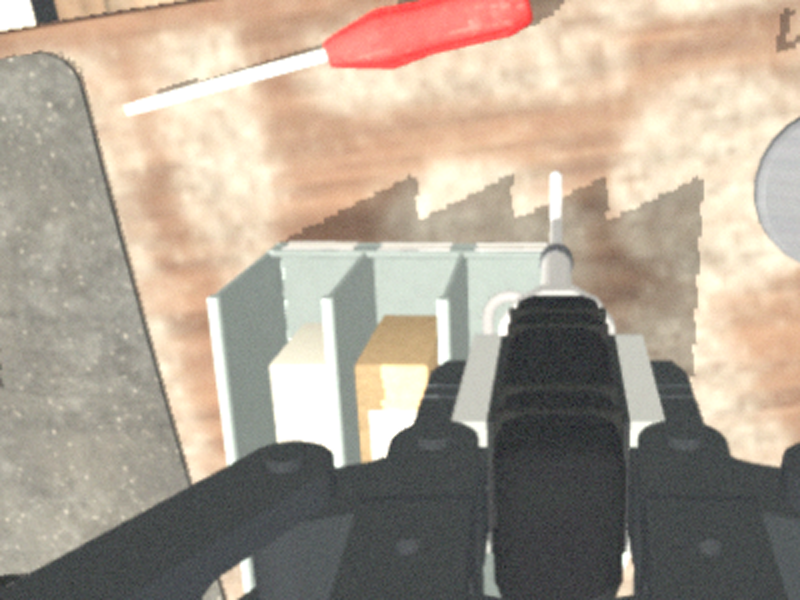

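```bash
python3 -m jog '[{"grip":1,"slide":[-4.1,-0.15,0],"yaw":0},{"grip":1,"slide":[-4.1,-0.15,0],"yaw":0},{"grip":1,"slide":[-4.1,-0.15,0],"yaw":0},{"grip":1,"slide":[-4.1,-0.15,0],"yaw":0},{"grip":1,"slide":[0,0,0],"yaw":0},{"grip":1,"slide":[0,0,0],"yaw":0}]'
python3 - <<'E'
from h import *
c=snap('w4',['padlock','hook_sleeve'])
print(proj(c,[.56,.044,.027]),proj(c,[.51,.049,.018]))
a=cv2.imread('pics/w4.png')[60:360,190:490]; a=cv2.convertScaleAbs(a,alpha=1.5,beta=10); cv2.imwrite('pics/w4c.png',cv2.resize(a,None,fx=2,fy=2,interpolation=cv2.INTER_CUBIC))
E
```

```text
clock: 6.75
position: [0.611, 0.06, 0.3366]
ee_rot: [0.062, 0.998, -0.001, -0.001]
ft_force: [-0.5, -0.4, -0.5]
grip_width: 0.203
grasp_force: 59.0
t 6.8 pos [0.6104 0.0601 0.3374] toolx 172.95854995048023 F [-0.9724 -0.2629 -0.5557]
padlock 0.97 [299. 145.] 278 318 96 174 2060
hook_sleeve 0.94 [319. 342.] 285 352 206 423 9885
[294.0269 150.689 ] [292.6246  94.1277]
```

View pics/w4c.png

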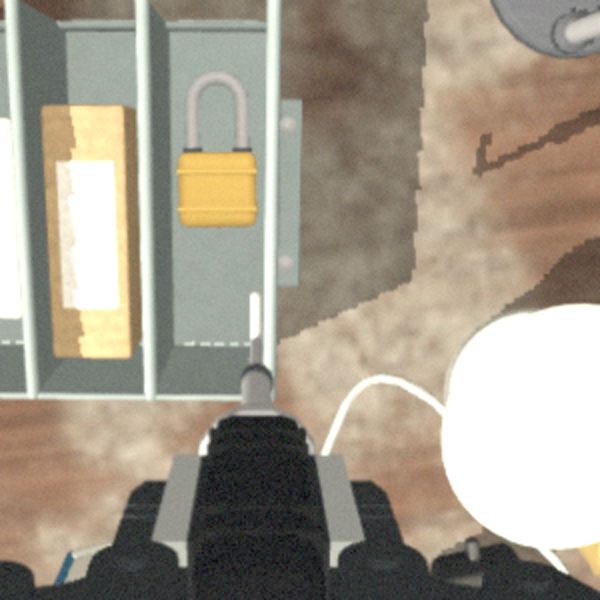

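```bash
python3 - <<'E'
from h import *
import pickle
c=pickle.load(open("pics/w4.pkl","rb")); w=lambda u,v:(u/2+190,v/2+60)
B=[atz(c,w(*p),.027)[:2] for p in [(178,152),(258,152),(256,226),(180,227)]]
print("body",B,np.mean(B,0),np.degrees(np.arctan2(*(B[3]-B[0])[::-1])),np.degrees(np.arctan2(*(B[2]-B[1])[::-1])), np.linalg.norm(B[1]-B[0]),np.linalg.norm(B[3]-B[0]))
for n,p in dict(bow_out=(216,72),bow_in=(216.5,85),legL=(192,130),legR=(242,130)).items(): print(n,atz(c,w(*p),.0165)[:2])
for u in [(9,1),(142,1),(273,1)]: pass
print("wall tops +y:",atz(c,w(272,300),.088)[:2],atz(c,w(269,395),.088)[:2],"inner",atz(c,w(148,300),.088)[:2])
zs=.3374-.1558
print("sleeve",[atz(c,w(257,v),zs)[:2] for v in (370,378)])
for l in (.032,.04,.047,.054,.061): print(l,"bend",atz(c,w(254.5,345),zs-l)[:2],"tip",atz(c,w(254.5,293),zs-l+.0055)[:2])
E
```

```text
body [array([0.5453, 0.0323]), array([0.5498, 0.0682]), array([0.5828, 0.0632]), array([0.579 , 0.0283])] [0.5642 0.048 ] -6.7363885862753285 -8.593644882345586 0.036250096953445 0.03388990616645167
bow_out [0.5121 0.0536]
bow_in [0.5178 0.053 ]
legL [0.5363 0.0391]
legR [0.5392 0.0621]
wall tops +y: [0.6064 0.0669] [0.6455 0.061 ] inner [0.6004 0.018 ]
sleeve [array([0.608 , 0.0608]), array([0.6104, 0.0605])]
0.032 bend [0.6086 0.0599] tip [0.5905 0.0622]
0.04 bend [0.6106 0.0596] tip [0.592  0.0619]
0.047 bend [0.6123 0.0594] tip [0.5933 0.0618]
0.054 bend [0.614  0.0591] tip [0.5946 0.0616]
0.061 bend [0.6158 0.0589] tip [0.5958 0.0614]
```

```bash
python3 -m jog '[{"grip":1,"slide":[2.3,-0.61,0],"yaw":0},{"grip":1,"slide":[2.3,-0.61,0],"yaw":0},{"grip":1,"slide":[2.25,-0.61,0],"yaw":0},{"grip":1,"slide":[0,0,0],"yaw":0},{"grip":1,"slide":[0,0,2.5],"yaw":0},{"grip":1,"slide":[0,0,2.5],"yaw":0},{"grip":1,"slide":[0,0,2.5],"yaw":0},{"grip":1,"slide":[0,0,0],"yaw":0}]' && python3 -m jog '[{"grip":1,"slide":[0,0,1.5],"yaw":0},{"grip":1,"slide":[0,0,1.5],"yaw":0},{"grip":1,"slide":[0,0,0],"yaw":0},{"grip":1,"slide":[0,0,0],"yaw":0}]'
python3 - <<'E'
from h import *
c=snap('w5',['padlock','hook_sleeve'])
a=cv2.imread('pics/w5.png')[100:340,200:440]; a=cv2.convertScaleAbs(a,alpha=1.5,beta=10); cv2.imwrite('pics/w5c.png',cv2.resize(a,None,fx=2.5,fy=2.5,interpolation=cv2.INTER_CUBIC))
E
```

```text
clock: 7.7
position: [0.5389, 0.05, 0.2605]
ee_rot: [0.061, 0.998, -0.0, -0.002]
ft_force: [-1.0, 0.9, -0.8]
grip_width: 0.207
grasp_force: 58.9
clock: 8.1
position: [0.5409, 0.0498, 0.2344]
ee_rot: [0.062, 0.998, 0.0, 0.001]
ft_force: [0.5, -0.0, -0.6]
grip_width: 0.201
grasp_force: 58.9
t 8.15 pos [0.5411 0.0498 0.2345] toolx 172.91595835572463 F [-0.4068 -0.273  -1.1093]
padlock 0.91 [314. 235.] 293 343 182 272 2278
padlock 0.39 [232. 269.] 204 270 204 351 7595
hook_sleeve 0.72 [318. 344.] 285 352 206 423 9896
```

View pics/w5c.png

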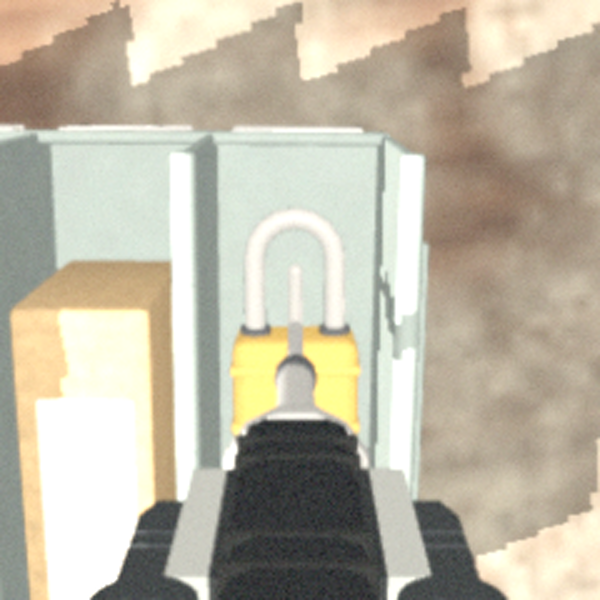

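```bash
cat > chk.py <<'E'
from h import *
import sys
o=manip.get_obs(); f=np.array(o["ft_force"]); print(o["clock"],np.array(o["position"]),f,o["grip_width"],flush=True)
sys.exit(1 if abs(f[2])>3 else 0)
E
python3 -m jog '[{"grip":1,"slide":[0,0,0.8],"yaw":0},{"grip":1,"slide":[0,0,0.8],"yaw":0},{"grip":1,"slide":[0,0,0],"yaw":0}]' >/dev/null && python3 chk.py && python3 -m jog '[{"grip":1,"slide":[0,0,0.3],"yaw":0},{"grip":1,"slide":[0,0,0.1],"yaw":0},{"grip":1,"slide":[0,0,0],"yaw":0}]' >/dev/null && python3 chk.py && python3 -m jog '[{"grip":1,"slide":[0,0,0.2],"yaw":0},{"grip":1,"slide":[0,0,0],"yaw":0}]' >/dev/null && python3 chk.py && python3 -m jog '[{"grip":1,"slide":[0,0,0.2],"yaw":0},{"grip":1,"slide":[0,0,0],"yaw":0}]' >/dev/null && python3 chk.py && python3 -m jog '[{"grip":1,"slide":[0,0,0.2],"yaw":0},{"grip":1,"slide":[0,0,0],"yaw":0}]' >/dev/null && python3 chk.py && python3 -m jog '[{"grip":1,"slide":[0,0,0.2],"yaw":0},{"grip":1,"slide":[0,0,0],"yaw":0}]' >/dev/null && python3 chk.py && python3 -m jog '[{"grip":1,"slide":[0,0,0.2],"yaw":0},{"grip":1,"slide":[0,0,0],"yaw":0}]' >/dev/null && python3 chk.py
```

```text
8.55 [0.5398 0.0495 0.2154] [-0.4252 -0.1135 -1.3777] 0.20433647557551932
8.85 [0.5405 0.0496 0.2128] [-0.3033  0.6345 -2.0545] 0.20212424042142307
9.05 [0.5405 0.0496 0.2108] [-0.2198 -0.6307 -0.8192] 0.19981066705452727
9.25 [0.5404 0.0496 0.2086] [ 0.4964  0.1185 -1.3479] 0.2023559686436066
9.45 [0.5409 0.0496 0.2075] [-0.8599  0.4888  4.6805] 0.2051927678801602
```

```bash
python3 - <<'E'
from h import *
import pickle
c=pickle.load(open("pics/w5.pkl","rb")); 
def zfor(c,uv,x):
    o,v=ray(c,uv); return (o+v*(x-o[0])/v[0])
print("w5 tip",zfor(c,(318,206.8),.5411-.0179), "tcp .2345 -> sleeve z .0787")
c4=pickle.load(open("pics/w4.pkl","rb")); print("w4 tip",zfor(c4,(317.3,206.3),.6104-.0179))
c=snap('w6',['padlock'])
for z in (.0085,.0235): print(z,proj(c,[.5405-.0179,.0517,z]))
print("bow in pred",proj(c,[.5171,.0535,.018]))
a=cv2.imread('pics/w6.png')[140:300,230:430]; a=cv2.convertScaleAbs(a,alpha=1.3,beta=0); cv2.imwrite('pics/w6c.png',cv2.resize(a,None,fx=4,fy=3.75,interpolation=cv2.INTER_CUBIC))
E
```

```text
w5 tip [0.5232 0.0523 0.046 ] tcp .2345 -> sleeve z .0787
w4 tip [0.5925 0.0619 0.1437]
t 9.5 pos [0.5408 0.0496 0.2075] toolx 172.90454237099956 F [-2.1233 -0.0744  3.6724]
padlock 0.69 [321. 239.] 290 346 189 276 2233
0.0085 [317.4813 203.7262]
0.0235 [317.4042 207.9441]
bow in pred [319.1592 197.602 ]
```

View pics/w6c.png

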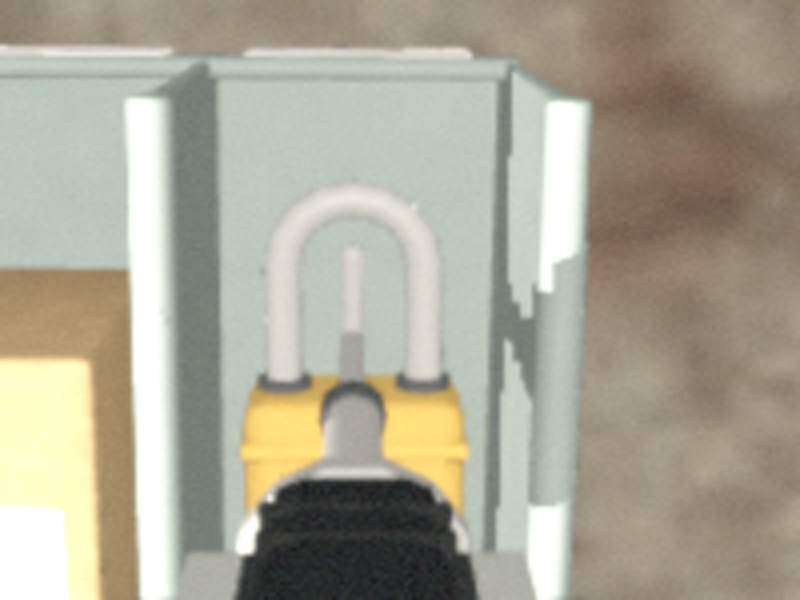

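```bash
python3 -m jog '[{"grip":1,"slide":[0,0,-0.15],"yaw":0},{"grip":1,"slide":[0,0,0],"yaw":0},{"grip":1,"slide":[0,0,0],"yaw":0}]' >/dev/null; python3 chk.py && python3 -m jog '[{"grip":1,"slide":[0.3,0,0],"yaw":0},{"grip":1,"slide":[0.3,0,0],"yaw":0},{"grip":1,"slide":[0.3,0,0],"yaw":0},{"grip":1,"slide":[0,0,0],"yaw":0}]' >/dev/null; python3 chk.py && python3 -m jog '[{"grip":1,"slide":[0.3,0,0],"yaw":0},{"grip":1,"slide":[0.4,0,0],"yaw":0},{"grip":1,"slide":[0.4,0,0],"yaw":0},{"grip":1,"slide":[0,0,0],"yaw":0},{"grip":1,"slide":[0,0,0],"yaw":0}]' >/dev/null; python3 chk.py; python3 -c "
from h import *
c=snap('w7',['padlock'])
a=cv2.imread('pics/w7.png')[140:300,230:430]; cv2.imwrite('pics/w7c.png',cv2.resize(a,None,fx=4,fy=3.75,interpolation=cv2.INTER_CUBIC))"
```

```text
9.85 [0.5404 0.0496 0.2081] [-0.3958 -0.4261 -0.9457] 0.20169685400182186
10.25 [0.5311 0.0508 0.2084] [-0.5371  0.084  -1.6686] 0.20468335579204927
10.75 [0.5206 0.0521 0.2085] [-0.0156 -0.6117 -1.5277] 0.203299688765609
t 10.8 pos [0.5207 0.0521 0.2085] toolx 172.9109834734123 F [ 0.4401 -0.0234 -0.8535]
padlock 0.81 [320. 227.] 296 342 220 272 912
```

```bash
cat > st.py <<'E'
from h import *
o=manip.get_obs(); print(o["clock"],np.array(o["position"]),"F",np.array(o["ft_force"]),"M",np.array(o["torque"]),o["grip_width"],flush=True)
E
python3 st.py; python3 -m jog '[{"grip":1,"slide":[0,0,-0.2],"yaw":0},{"grip":1,"slide":[0,0,-0.2],"yaw":0},{"grip":1,"slide":[0,0,-0.2],"yaw":0},{"grip":1,"slide":[0,0,-0.3],"yaw":0},{"grip":1,"slide":[0,0,-0.3],"yaw":0},{"grip":1,"slide":[0,0,-0.3],"yaw":0},{"grip":1,"slide":[0,0,0],"yaw":0},{"grip":1,"slide":[0,0,0],"yaw":0}]' >/dev/null; python3 st.py; python3 -m jog '[{"grip":1,"slide":[0,0,-0.4],"yaw":0},{"grip":1,"slide":[0,0,-0.4],"yaw":0},{"grip":1,"slide":[0,0,-0.4],"yaw":0},{"grip":1,"slide":[0,0,-0.3],"yaw":0},{"grip":1,"slide":[0,0,0],"yaw":0},{"grip":1,"slide":[0,0,0],"yaw":0}]' >/dev/null; python3 st.py;  python3 -c "
from h import *
c=snap('w8',['padlock'])
print('bow if caught',proj(c,[.5157,.0527,.0475]),'bow if not',proj(c,[.5142,.0535,.018]),'body flat',proj(c,[.5642,.048,.027]))
a=cv2.imread('pics/w8.png')[140:300,230:430]; cv2.imwrite('pics/w8c.png',cv2.resize(a,None,fx=4,fy=3.75,interpolation=cv2.INTER_CUBIC))"
```

```text
10.85 [0.5208 0.052  0.2084] F [ 0.4053  0.1331 -0.8744] M [-0.0266  0.0475  0.056 ] 0.20367288524570157
11.65 [0.5207 0.0521 0.2235] F [-0.0178 -0.0301 -1.0257] M [ 0.0188 -0.0459  0.0284] 0.20214570530340945
12.25 [0.5206 0.0521 0.2384] F [-0.3568  0.628  -1.3808] M [ 0.0002  0.011  -0.0005] 0.20661048766541573
t 12.3 pos [0.5205 0.0521 0.2383] toolx 172.90740007630893 F [ 0.3987  0.7912 -1.474 ]
padlock 0.61 [328. 254.] 292 343 220 273 1194
bow if caught [317.8603 226.5301] bow if not [318.8146 215.0157] body flat [319.7444 284.6236]
```

```bash
python3 -m jog '[{"grip":1,"slide":[0,0,-0.6],"yaw":0},{"grip":1,"slide":[0,0,-0.6],"yaw":0},{"grip":1,"slide":[0,0,-0.6],"yaw":0},{"grip":1,"slide":[0,0,-0.6],"yaw":0},{"grip":1,"slide":[0,0,-0.6],"yaw":0},{"grip":1,"slide":[0,0,-0.6],"yaw":0},{"grip":1,"slide":[0,0,-0.6],"yaw":0},{"grip":1,"slide":[0,0,-0.6],"yaw":0}]' >/dev/null; python3 st.py; python3 -m jog '[{"grip":1,"slide":[0,0,-1.4],"yaw":0},{"grip":1,"slide":[0,0,-1.4],"yaw":0},{"grip":1,"slide":[0,0,-1.4],"yaw":0},{"grip":1,"slide":[0,0,-1.4],"yaw":0},{"grip":1,"slide":[0,0,-1.4],"yaw":0},{"grip":1,"slide":[0,0,-1.4],"yaw":0},{"grip":1,"slide":[0,0,-1.4],"yaw":0},{"grip":1,"slide":[0,0,-1.4],"yaw":0}]' >/dev/null; python3 -m jog '[{"grip":1,"slide":[0,0,0],"yaw":0},{"grip":1,"slide":[0,0,0],"yaw":0}]'>/dev/null; python3 st.py
python3 -c "
from h import *
im=manip.camera('scene'); cv2.imwrite('pics/s2.png',im); c=manip.calibration('scene')
for m in manip.masks_of('padlock','scene'): ys,xs=np.nonzero(m['region']); print(m['conf'],m['centre'],xs.min(),xs.max(),ys.min(),ys.max(),len(xs))
p=np.array(manip.get_obs()['position']); print('tip',proj(c,p-[.005,0,.2048]),'lock',proj(c,p-[.005,0,.2548]))
im=manip.camera('top'); cv2.imwrite('pics/t2.png',im)
for m in manip.masks_of('padlock','top'): ys,xs=np.nonzero(m['region']); print(m['conf'],m['centre'],xs.min(),xs.max(),ys.min(),ys.max(),len(xs))
"
```

```text
13.15 [0.5206 0.052  0.2869] F [ 0.2319 -0.3481 -2.6415] M [ 0.024  -0.0101 -0.0156] 0.2019296134292199
14.15 [0.5207 0.0521 0.3983] F [-0.8368 -1.0035 -2.2272] M [-0.0739  0.0331 -0.0086] 0.20080185862088856
0.58 [261.1, 207.9] 253 269 193 218 274
0.54 [288.2, 229.0] 277 305 218 241 194
tip [259.7786 195.8117] lock [260.9275 211.5022]
0.57 [251.0, 246.8] 244 256 241 253 126
```

```bash
python3 -m jog '[{"grip":1,"slide":[0,0,0],"yaw":0.03},{"grip":1,"slide":[0,0,0],"yaw":0.03},{"grip":1,"slide":[0,0,0],"yaw":0.03},{"grip":1,"slide":[0,0,0],"yaw":0.028},{"grip":1,"slide":[-0.08,-0.4,0],"yaw":0},{"grip":1,"slide":[-0.15,-0.8,0],"yaw":0},{"grip":1,"slide":[-0.23,-1.2,0],"yaw":0},{"grip":1,"slide":[-0.3,-1.6,0],"yaw":0}]' >/dev/null && python3 -m jog '[{"grip":1,"slide":[-0.38,-2,0],"yaw":0},{"grip":1,"slide":[-0.38,-2,0],"yaw":0},{"grip":1,"slide":[-0.38,-2,0],"yaw":0},{"grip":1,"slide":[-0.38,-2,0],"yaw":0},{"grip":1,"slide":[-0.38,-2,0],"yaw":0},{"grip":1,"slide":[-0.38,-2,0],"yaw":0},{"grip":1,"slide":[-0.38,-2,0],"yaw":0}]' >/dev/null && python3 st.py && python3 -m jog '[{"grip":1,"slide":[-0.38,-2,0],"yaw":0},{"grip":1,"slide":[-0.38,-2,0],"yaw":0},{"grip":1,"slide":[-0.38,-2,0],"yaw":0},{"grip":1,"slide":[-0.38,-2,0],"yaw":0},{"grip":1,"slide":[-0.38,-2,0],"yaw":0},{"grip":1,"slide":[-0.38,-2,0],"yaw":0},{"grip":1,"slide":[-0.38,-2,0],"yaw":0}]' >/dev/null && python3 -m jog '[{"grip":1,"slide":[-0.3,-1.6,0],"yaw":0},{"grip":1,"slide":[-0.23,-1.2,0],"yaw":0},{"grip":1,"slide":[-0.08,-0.4,0],"yaw":0},{"grip":1,"slide":[0,0,0],"yaw":0},{"grip":1,"slide":[0,0,0],"yaw":0}]' >/dev/null; python3 st.py
cat > see.py <<'E'
from h import *
import sys
p=np.array(manip.get_obs()['position']); n=sys.argv[1]
for cam in ('scene','top'):
    im=manip.camera(cam); cv2.imwrite(f'pics/{cam}_{n}.png',im); c=manip.calibration(cam)
    for m in manip.masks_of('padlock',cam)[:2]: ys,xs=np.nonzero(m['region']); print(cam,m['conf'],m['centre'],xs.min(),xs.max(),ys.min(),ys.max(),len(xs))
    print('low',proj(c,p-[.005,0,.2048]),'lock hung',proj(c,p-[.005,0,.2048+.045]))
E
python3 see.py a
```

```text
15.85 [ 0.5102 -0.133   0.3985] F [-0.277   0.2276 -2.0278] M [-0.0312  0.0154  0.0394] 0.21016738558864667
17.05 [ 0.5015 -0.3051  0.3983] F [-0.0402  1.3018 -1.3959] M [-0.0246  0.0215  0.0398] 0.20194719301610672
scene 0.89 [383.5, 259.7] 375 392 249 275 317
low [388.0116 252.6116] lock hung [385.9265 267.0903]
low [405.0606 251.3287] lock hung [401.9153 253.7886]
```

```bash
python3 -m jog '[{"grip":1,"slide":[0,0,0.5],"yaw":0},{"grip":1,"slide":[0,0,1],"yaw":0},{"grip":1,"slide":[0,0,1.5],"yaw":0},{"grip":1,"slide":[0,0,1.5],"yaw":0},{"grip":1,"slide":[0,0,1.5],"yaw":0},{"grip":1,"slide":[0,0,1.5],"yaw":0},{"grip":1,"slide":[0,0,1.5],"yaw":0},{"grip":1,"slide":[0,0,1.5],"yaw":0}]' >/dev/null && python3 -m jog '[{"grip":1,"slide":[0,0,0.9],"yaw":0},{"grip":1,"slide":[0,0,0.6],"yaw":0},{"grip":1,"slide":[0,0,0.3],"yaw":0},{"grip":1,"slide":[0,0,0],"yaw":0},{"grip":1,"slide":[0,0,0],"yaw":0}]' >/dev/null; python3 st.py; python3 see.py b; python3 st.py
```

```text
18.55 [ 0.5015 -0.3059  0.2759] F [-0.4699 -0.1745 -2.361 ] M [-0.0199 -0.0246  0.03  ] 0.20340690228531338
scene 0.7 [380.4, 296.3] 372 389 287 312 311
low [382.8778 290.5042] lock hung [381.0523 303.1616]
low [397.3148 257.648 ] lock hung [394.6957 259.6874]
18.75 [ 0.5014 -0.3058  0.2757] F [-0.0508  0.594  -1.8931] M [ 0.0235 -0.0036  0.0474] 0.2043116553135236
```

```bash
python3 -m jog '[{"grip":1,"slide":[0,0,0.3],"yaw":0},{"grip":1,"slide":[0,0,0.2],"yaw":0},{"grip":1,"slide":[0,0,0],"yaw":0}]' >/dev/null; python3 st.py;  python3 -m jog '[{"grip":1,"slide":[0,0,0.1],"yaw":0},{"grip":1,"slide":[0,0,0],"yaw":0}]' >/dev/null; python3 st.py; python3 -m jog '[{"grip":1,"slide":[0,0,0.1],"yaw":0},{"grip":1,"slide":[0,0,0],"yaw":0}]' >/dev/null; python3 st.py; python3 -m jog '[{"grip":1,"slide":[0,0,0],"yaw":0}]' >/dev/null; python3 st.py; python3 -m jog '[{"grip":1,"slide":[0,0,0],"yaw":0}]' >/dev/null; python3 st.py
```

```text
19.05 [ 0.5012 -0.3056  0.2699] F [ 0.4468  0.1232 -2.3752] M [-0.0291  0.0541  0.0417] 0.20626018234104512
19.25 [ 0.5013 -0.3057  0.2693] F [ 0.2859 -0.124  -0.9353] M [ 0.021  -0.0522  0.0192] 0.20291002190706664
19.45 [ 0.5013 -0.3057  0.2683] F [ 0.5403  0.1979 -2.2333] M [-0.049   0.024   0.0019] 0.20168655127622545
19.55 [ 0.5013 -0.3058  0.2684] F [-0.3143  0.3219 -2.9092] M [-0.0172 -0.0042 -0.0127] 0.20135376258843235
19.65 [ 0.5013 -0.3057  0.2684] F [ 0.342  -0.2249 -2.3916] M [-0.011  -0.0221 -0.0347] 0.20429021763437555
```

```bash
cat > avg.py <<'E'
from h import *
L=[]
for _ in range(3):
    o=manip.get_obs(); L.append(o["ft_force"]); manip.camera("top")
print(o["clock"],np.array(o["position"]),np.mean(L,0),flush=True)
E
python3 -m jog '[{"grip":1,"slide":[0,0,0.1],"yaw":0},{"grip":1,"slide":[0,0,0],"yaw":0}]' >/dev/null; python3 avg.py; python3 -m jog '[{"grip":1,"slide":[0,0,0.1],"yaw":0},{"grip":1,"slide":[0,0,0],"yaw":0}]' >/dev/null; python3 avg.py; python3 -m jog '[{"grip":1,"slide":[0,0,0.1],"yaw":0},{"grip":1,"slide":[0,0,0],"yaw":0}]' >/dev/null; python3 avg.py
```

```text
19.95 [ 0.5014 -0.3058  0.2674] [-0.2395 -0.2299 -0.6747]
20.3 [ 0.5013 -0.3057  0.2663] [ 0.3831 -0.244  -1.4308]
20.65 [ 0.5013 -0.3057  0.2653] [-0.2325 -0.3747 -1.2096]
```

```bash
python3 -m jog '[{"grip":1,"slide":[0,0,-0.2],"yaw":0},{"grip":1,"slide":[0.6,-0.0,-0.02],"yaw":0},{"grip":1,"slide":[0.6,0,-0.02],"yaw":0},{"grip":1,"slide":[0.6,0,-0.02],"yaw":0},{"grip":1,"slide":[0.58,0,0.08],"yaw":0},{"grip":1,"slide":[0.58,0,0.12],"yaw":0},{"grip":1,"slide":[0.58,0,0.17],"yaw":0}]' >/dev/null; python3 avg.py; python3 -m jog '[{"grip":1,"slide":[0.55,0,0.22],"yaw":0},{"grip":1,"slide":[0.53,0,0.28],"yaw":0},{"grip":1,"slide":[0.5,0,0.33],"yaw":0},{"grip":1,"slide":[0,0,0],"yaw":0}]' >/dev/null; python3 avg.py; python3 see.py c
```

```text
21.5 [ 0.4661 -0.2972  0.2641] [-0.2277 -0.0551 -1.385 ]
22.05 [ 0.4515 -0.2934  0.256 ] [ 0.1444 -0.4546 -1.3901]
scene 0.67 [374.7, 304.8] 365 384 300 315 182
low [367.9179 307.8162] lock hung [366.4307 320.207 ]
low [391.3439 278.6655] lock hung [388.9395 280.0125]
```

```bash
python3 -m jog '[{"grip":1,"slide":[0.48,0,0.36],"yaw":0},{"grip":1,"slide":[0.45,0,0.4],"yaw":0},{"grip":1,"slide":[0.4,0,0.45],"yaw":0},{"grip":1,"slide":[0.36,0,0.48],"yaw":0},{"grip":1,"slide":[0.32,0,0.5],"yaw":0},{"grip":1,"slide":[0.28,0,0.53],"yaw":0},{"grip":1,"slide":[0,0,0],"yaw":0}]' >/dev/null; python3 avg.py; python3 see.py d;  python3 -m jog '[{"grip":1,"slide":[0.22,0,0.5],"yaw":0},{"grip":1,"slide":[0.18,0,0.5],"yaw":0},{"grip":1,"slide":[0.1,0,0.4],"yaw":0},{"grip":1,"slide":[0,0,0.2],"yaw":0},{"grip":1,"slide":[0,0,0],"yaw":0}]' >/dev/null; python3 avg.py
```

```text
23.1 [ 0.4294 -0.288   0.2287] [-0.3381  0.6292 -1.4763]
scene 0.65 [373.0, 310.2] 357 382 303 320 276
low [360.6189 320.7649] lock hung [359.3126 332.7945]
low [387.8018 288.3575] lock hung [385.5494 289.3763]
23.95 [ 0.4246 -0.2868  0.2128] [ 0.1194  0.5203 -1.2334]
```

```bash
python3 -m jog '[{"grip":1,"slide":[0,0,0.2],"yaw":0},{"grip":1,"slide":[0,0,0],"yaw":0}]' >/dev/null; python3 avg.py; python3 -m jog '[{"grip":1,"slide":[0,0,0.1],"yaw":0},{"grip":1,"slide":[0,0,0],"yaw":0}]' >/dev/null; python3 chk.py && python3 -m jog '[{"grip":1,"slide":[0,0,0.1],"yaw":0},{"grip":1,"slide":[0,0,0],"yaw":0}]' >/dev/null && python3 chk.py && python3 -m jog '[{"grip":1,"slide":[0,0,0.1],"yaw":0},{"grip":1,"slide":[0,0,0],"yaw":0}]' >/dev/null && python3 chk.py&& python3 -m jog '[{"grip":1,"slide":[0,0,0.1],"yaw":0},{"grip":1,"slide":[0,0,0],"yaw":0}]' >/dev/null && python3 chk.py
```

```text
24.3 [ 0.4245 -0.2868  0.2108] [-0.119  -0.404  -1.0084]
24.55 [ 0.4245 -0.2867  0.2097] [ 0.4753 -0.5927 -1.6265] 0.20255958452990772
24.75 [ 0.4246 -0.2868  0.2088] [ 0.1087  0.191  -0.5298] 0.20479314589436992
24.95 [ 0.4248 -0.287   0.2084] [-1.8267 -0.1212  6.4106] 0.2010858029195626
```

```bash
python3 -m jog '[{"grip":1,"slide":[0,0,-0.15],"yaw":0},{"grip":1,"slide":[0,0,0],"yaw":0}]' >/dev/null; python3 avg.py; python3 see.py e; python3 -m jog '[{"grip":1,"slide":[-0.4,0,0],"yaw":0},{"grip":1,"slide":[-0.4,0,0],"yaw":0},{"grip":1,"slide":[-0.4,0,0],"yaw":0},{"grip":1,"slide":[-0.4,0,0],"yaw":0},{"grip":1,"slide":[-0.4,0,0],"yaw":0},{"grip":1,"slide":[0,0,0],"yaw":0}]' >/dev/null; python3 avg.py; python3 see.py f; python3 -c "
from h import *
c=snap('w9',['padlock'])
a=cv2.imread('pics/w9.png')[140:300,230:430]; a=cv2.resize(a,None,fx=4,fy=3.75,interpolation=cv2.INTER_CUBIC); cv2.imwrite('pics/w9c.png',cv2.convertScaleAbs(a,alpha=1.5,beta=10))"
```

```text
25.25 [ 0.4245 -0.2867  0.2091] [-0.429  -0.4007 -1.7731]
scene 0.74 [370.4, 311.4] 354 381 304 326 309
scene 0.63 [360.5, 317.1] 329 404 289 349 2144
low [358.548  327.3593] lock hung [357.3016 339.1367]
top 0.52 [275.9, 227.3] 267 285 205 250 591
low [386.2969 290.8117] lock hung [384.121  291.7408]
26.2 [ 0.4439 -0.2916  0.2092] [-0.1941  0.5351 -1.2481]
scene 0.71 [367.6, 283.5] 365 374 268 309 176
scene 0.58 [372.6, 309.7] 357 381 304 325 239
low [364.1591 322.6361] lock hung [362.7918 334.425 ]
top 0.72 [265.2, 232.7] 238 312 196 269 3537
low [388.1511 283.1857] lock hung [385.9215 284.3499]
t 26.5 pos [ 0.4439 -0.2916  0.2093] toolx 166.1441459214038 F [-0.7459 -0.0842 -1.0275]
```

View pics/w9c.png

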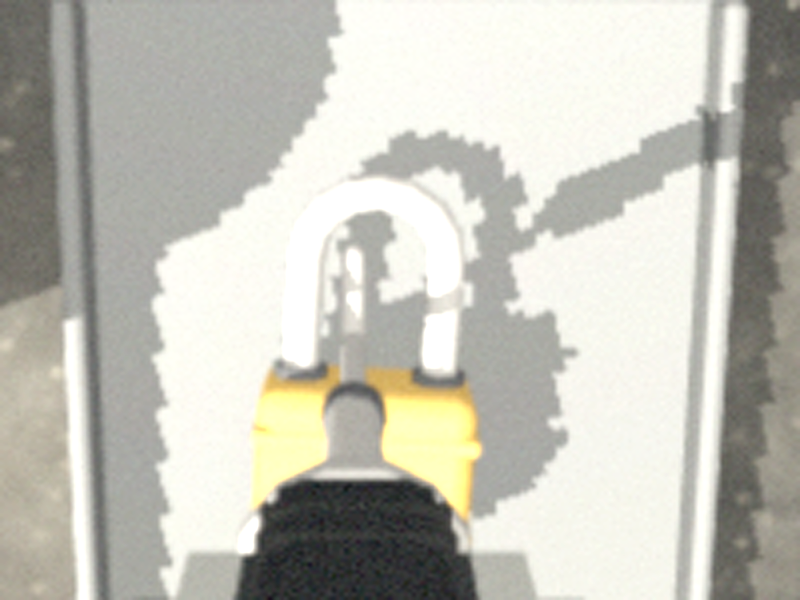

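```bash
python3 -m jog '[{"grip":1,"slide":[0,0,-0.3],"yaw":0},{"grip":1,"slide":[0,0,-0.5],"yaw":0},{"grip":1,"slide":[0,0,-0.8],"yaw":0},{"grip":1,"slide":[0,0,-1],"yaw":0},{"grip":1,"slide":[0,0,0],"yaw":0}]' >/dev/null; python3 avg.py; python3 -m jog '[{"grip":1,"slide":[0,0,-2.5],"yaw":-0.023},{"grip":1,"slide":[0,0,-3.5],"yaw":0},{"grip":1,"slide":[0,0,-4],"yaw":0},{"grip":1,"slide":[0,0,0],"yaw":0}]' >/dev/null; python3 see.py g; python3 st.py; python3 -m jog '[{"grip":1,"slide":[0.55,2.13,0],"yaw":0},{"grip":1,"slide":[1.09,4.26,0],"yaw":0},{"grip":1,"slide":[1.09,4.26,0],"yaw":0},{"grip":1,"slide":[1.09,4.26,0],"yaw":0},{"grip":1,"slide":[1.09,4.26,0],"yaw":0},{"grip":1,"slide":[1.09,4.26,0],"yaw":0},{"grip":1,"slide":[1.09,4.26,0],"yaw":0},{"grip":1,"slide":[1.09,4.26,0],"yaw":0}]' >/dev/null; python3 -m jog '[{"grip":1,"slide":[1.09,4.26,0],"yaw":0},{"grip":1,"slide":[1.09,4.26,0],"yaw":0},{"grip":1,"slide":[1.09,4.26,0],"yaw":0},{"grip":1,"slide":[1.09,4.26,0],"yaw":0},{"grip":1,"slide":[0.55,2.13,0],"yaw":0},{"grip":1,"slide":[0,0,0],"yaw":0},{"grip":1,"slide":[0,0,0],"yaw":0}]' >/dev/null; python3 -c "
from h import *
o=manip.get_obs(); Rm=R.from_quat(o['ee_rot']).as_matrix(); p=np.array(o['position']); print(o['clock'],p,np.degrees(np.arctan2(Rm[1,0],Rm[0,0])),'move',Rm.T@(np.array([.4272,.2359,.2479])-p))"
```

```text
27.15 [ 0.4442 -0.2916  0.2357] [-0.0885  0.2558 -1.4377]
scene 0.6 [369.3, 313.2] 355 381 303 326 349
low [369.252  284.8248] lock hung [367.6547 298.4094]
low [395.9948 278.7867] lock hung [393.2781 280.216 ]
27.8 [ 0.4436 -0.2912  0.334 ] F [-0.1763 -0.4064 -1.3988] M [0.0169 0.0126 0.0129] 0.204949167083167
29.3 [0.4268 0.2355 0.3338] 167.50088563728804 move [-0.0004  0.0006  0.0859]
```

```bash
python3 -m jog '[{"grip":1,"slide":[0,0.05,2.5],"yaw":0},{"grip":1,"slide":[0,0,2.5],"yaw":0},{"grip":1,"slide":[0,0,2.5],"yaw":0},{"grip":1,"slide":[0,0,1],"yaw":0},{"grip":1,"slide":[0,0,0],"yaw":0},{"grip":1,"slide":[0,0,0],"yaw":0}]' >/dev/null; python3 st.py; python3 -m jog '[{"grip":1,"slide":[-1,0,0],"yaw":0},{"grip":1,"slide":[-1,0,0],"yaw":0},{"grip":1,"slide":[-1,0,0],"yaw":0},{"grip":1,"slide":[-1,0,0],"yaw":0},{"grip":1,"slide":[-0.7,0,0],"yaw":0},{"grip":1,"slide":[-0.5,0,0],"yaw":0},{"grip":1,"slide":[0,0,0],"yaw":0},{"grip":1,"slide":[0,0,0],"yaw":0}]' >/dev/null; python3 -c "
from h import *
o=manip.get_obs(); Rm=R.from_quat(o['ee_rot']).as_matrix(); p=np.array(o['position']); print(o['clock'],p,np.array(o['ft_force']),np.degrees(np.arctan2(Rm[1,0],Rm[0,0])),'move',Rm.T@(np.array([.4782,.2252,.2358])-p))"
```

```text
29.9 [0.4277 0.236  0.2512] F [-0.0354 -0.3487 -0.574 ] M [-0.0128  0.0178  0.0065] 0.2023539784735095
30.7 [0.4778 0.2252 0.2502] [ 0.4427 -0.2096 -1.0042] 167.47301329574753 move [-0.0004  0.0001  0.0144]
```

Well aligned with the seat; lower until the collar touches.

```bash
python3 -m jog '[{"grip":1,"slide":[-0.04,0,0.5],"yaw":0},{"grip":1,"slide":[0,0,0.4],"yaw":0},{"grip":1,"slide":[0,0,0.2],"yaw":0},{"grip":1,"slide":[0,0,0],"yaw":0}]' >/dev/null; python3 chk.py && python3 -m jog '[{"grip":1,"slide":[0,0,0.2],"yaw":0},{"grip":1,"slide":[0,0,0],"yaw":0}]' >/dev/null && python3 chk.py && python3 -m jog '[{"grip":1,"slide":[0,0,0.1],"yaw":0},{"grip":1,"slide":[0,0,0],"yaw":0}]' >/dev/null && python3 chk.py && python3 -m jog '[{"grip":1,"slide":[0,0,0.1],"yaw":0},{"grip":1,"slide":[0,0,0],"yaw":0}]' >/dev/null && python3 chk.py && python3 -m jog '[{"grip":1,"slide":[0,0,0.1],"yaw":0},{"grip":1,"slide":[0,0,0],"yaw":0}]' >/dev/null && python3 chk.py
```

```text
31.1 [0.4781 0.2249 0.2388] [-0.496  -0.4015 -0.8649] 0.19891751730104562
31.3 [0.4783 0.225  0.2371] [ 0.315  -0.3684 -1.3356] 0.20190489197062536
31.5 [0.4784 0.2249 0.2362] [ 0.512   0.5275 -0.3132] 0.20312677577160626
31.7 [0.4785 0.225  0.2359] [-1.4711 -0.6691  3.7413] 0.204008887859358
```

```bash
python3 -m jog '[{"grip":0.5,"slide":[0,0,0],"yaw":0},{"grip":0.3,"slide":[0,0,0],"yaw":0},{"grip":0,"slide":[0,0,0],"yaw":0},{"grip":-0.2,"slide":[0,0,0],"yaw":0},{"grip":-0.2,"slide":[0,0,0],"yaw":0}]' && python3 -m jog '[{"grip":-0.2,"slide":[0,0,-1],"yaw":0},{"grip":-0.2,"slide":[0,0,-2],"yaw":0},{"grip":-0.2,"slide":[0,0,-3],"yaw":0},{"grip":-0.2,"slide":[0,0,-4],"yaw":0},{"grip":-0.2,"slide":[2,0,-2],"yaw":0},{"grip":-0.2,"slide":[2,0,0],"yaw":0},{"grip":-0.2,"slide":[0,0,0],"yaw":0},{"grip":-0.2,"slide":[0,0,0],"yaw":0}]' >/dev/null; python3 st.py; python3 - <<'E'
from h import *
c=snap('w10',['hook_grip','stand_fork'])
print('handle top pred',proj(c,[.4775,.2255,.214]))
for cam in ('scene','top'):
    im=manip.camera(cam); cv2.imwrite(f'pics/{cam}_end.png',im)
    for t in ('hook_grip','padlock'):
        for m in manip.masks_of(t,cam)[:1]: ys,xs=np.nonzero(m['region']); print(cam,t,m['conf'],m['centre'],xs.min(),xs.max(),ys.min(),ys.max(),len(xs))
a=cv2.imread('pics/scene.png')[160:250,180:235].astype(int); b=cv2.imread('pics/scene_end.png')[160:250,180:235].astype(int)
print('stand-region diff mean',abs(a-b).mean())
b=cv2.imread('pics/scene_end.png').astype(int); a=cv2.imread('pics/scene.png').astype(int)
print('rack diff',abs(a-b)[200:280,250:330].mean(),'cup diff',abs(a-b)[300:370,398:445].mean())
E
```

```text
clock: 32.2
position: [0.4784, 0.225, 0.2353]
ee_rot: [0.109, 0.994, 0.0, 0.0]
ft_force: [-0.8, -0.1, 0.5]
grip_width: 0.605
grasp_force: 0.0
33.0 [0.4394 0.2336 0.3559] F [ 0.2468 -0.9476  0.6976] M [ 0.0195 -0.0015  0.0248] 0.6003665240073222
t 33.05 pos [0.4397 0.2333 0.3555] toolx 167.44812791114495 F [-0.3072 -0.3505  0.8001]
hook_grip 0.64 [321. 297.] 302 336 225 340 2538
stand_fork 0.82 [316. 238.] 278 357 198 332 5302
handle top pred [318.7011 320.928 ]
scene hook_grip 0.92 [197.2, 185.4] 191 204 174 217 349
scene padlock 0.58 [304.9, 242.5] 292 315 231 251 134
top hook_grip 0.73 [167.8, 261.0] 160 182 251 265 194
top padlock 0.62 [389.6, 273.3] 382 399 264 292 279
stand-region diff mean 3.222154882154882
rack diff 2.6800520833333334 cup diff 2.5256332320162107
```

```bash
python3 -c "
from workcell import manip; print(manip.hand_in())"
```

```text
the job is handed in; nothing more can be done
None
```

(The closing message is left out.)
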